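# Lock the sieve tray into the shaker

### The job

Slide the steel sieve tray fully home in the shaker, against its rear stops, so that its back edge presses in the lever of the presence switch. Then push the locking rod along its cradle, through the near cheek (the one beside the cradle), the lug on the front of the tray and the far cheek, until its nose stands clear of the far cheek while about a finger's width of its tail still shows outside the near cheek. Leave the jar, the white sample tray and the brush where they are.

Things in the scene. Friction and masses are not known exactly. Their poses are not given: they have to be found in the camera images.
- shaker: Sieve shaker, fixed; position and yaw vary. Origin on the bench; x into the shaker (the way the tray slides in), y along the rod axis to the far cheek, z up. White deck x -160 to 130 mm, 170 mm wide, top 30 mm up. Low side rails (inner faces y +-63) guide the tray. Two rear stops, faces at x 110, y +-46; switch between them; 65 mm high drive housing behind, x 137 to 238.
- cradle_mid (a point): Middle of the cradle, on the bore axis (shaker frame x -78, y -182, z 54 mm): an open V-trough along y from y -285 to -80 that carries the rod on the bore axis up to the near cheek. Its rims lie 51 mm above the bench, 3 mm below the rod axis, so the upper half of the rod end can be pushed along the whole trough.
- near_bore (a point): Centre of the outer mouth of the 20 mm bore in the near (-y) cheek, where the rod enters (shaker frame x -78, y -78, z 54 mm). Each cheek is an aluminium block on the side of the deck, 16 mm thick (y 62 to 78 mm either side), 44 mm long in x, top 78 mm above the bench; the common bore axis runs along y.
- far_bore (a point): Centre of the outer mouth of the bore in the far cheek (shaker frame x -78, y +78, z 54 mm), where the rod's nose comes out.
- sieve_tray: Loose steel open box 170 (x) x 120 x 50 mm, 4 mm walls, mesh floor, about 0.6 kg; origin under its centre, x to its back edge. A lug on the front wall, 50 mm wide, reaches 36 mm forward, 4 to 44 mm above the tray's underside. Starts on the deck 35 to 70 mm short of home. Home: back wall on the stops, origin at shaker x +25 mm, bores in line. Slides with 2 to 6 N.
- tray_bore (a point): Middle of the lug's 20 mm bore, which runs along y (tray frame x -103, y 0, z 24 mm). Home when at x = -78 mm in the shaker frame.
- tray_lug_face (a point): Middle of the flat front face of the tray's lug (tray frame x -121, y 0, z 24 mm), 50 mm wide and 40 mm high, a good place to push the tray.
- switch_lever (a joint): Angle (rad) of the presence switch's sprung steel blade, 46 mm long, on a vertical pin behind the tray: 0 = free, leaning towards the tray; about 0.35 when the tray is home; 0.40 its limit. Its spring pushes back with under 0.5 N, less than the tray's friction, so the tray stays where it is pushed.
- rod: Loose plain steel rod, 16 mm diameter, 200 mm long, no head, about 0.2 kg. Origin at its middle on its axis; its y axis runs along it to the nose (it may roll about y). The last 8 mm of the nose taper to 9 mm. Starts in the cradle, nose 7 to 37 mm short of the near cheek. Slides with 1 to 3 N.
- rod_nose (a point): Tip of the rod's tapered nose, on its axis. At the end: 5 to 38 mm beyond the outer face of the far cheek.
- rod_tail (a point): Flat tail end of the rod, on its axis, where it can be pushed. With equal lengths standing out at both cheeks, each is 22 mm.
- jar: Bystander: clear plastic jar with white lid, 68 mm diameter, 75 mm high, origin under its centre, beside the far cheek.
- sample_tray: Bystander: white plastic tray 90 x 130 x 32 mm, origin under its centre, on the bench beyond the cradle.
- brush: Bystander: small hand brush, 150 mm long, lying on the bench, handle to its own -x; origin under its middle.
Things that resemble listed ones, but are neither listed nor needed, are in the scene too. Of the things like the sieve_tray, leave any that is turquoise; of the rest the smaller one is meant. Of the things that look like the rod, the larger one is meant.

How it is judged (in metres and radians):
On the way, in this order (a step that is already met when the one before it is completed fails the run):
1. the tray is home: switch lever pressed, lug bore in line with the cheeks (value of joint switch_lever above 0.3 rad and x of tray_bore in the frame of shaker between -0.082 and -0.074 m and z of tray_bore in the frame of shaker between 0.05 and 0.058 m), for 0.2 s.
2. the rod's nose has passed through the tray's lug (all of step 1 and x of rod_nose in the frame of shaker between -0.082 and -0.074 m and z of rod_nose in the frame of shaker between 0.049 and 0.059 m and y of rod_nose in the frame of shaker above 0.026 m), for 0.1 s.
At the end, for the whole second after the job is handed in: Tray home: lever beyond 0.30 rad, lug bore within 4 mm of the bore axis. Rod at rest through all three bores, both ends within 4 mm sideways and 5 mm in height of the axis, nose 5 to 38 mm beyond the far cheek (so at least 6 mm of tail shows at the near cheek) (all of step 1 and x of rod_nose in the frame of shaker between -0.082 and -0.074 m and z of rod_nose in the frame of shaker between 0.049 and 0.059 m and x of rod_tail in the frame of shaker between -0.082 and -0.074 m and z of rod_tail in the frame of shaker between 0.049 and 0.059 m and y of rod_nose in the frame of shaker between 0.083 and 0.116 m and linear speed of each of rod, sieve_tray below 0.01 m/s); the robot touches nothing.
It fails at once if the jar is knocked about (moved more than 25 mm) (distance of jar from where it was at the start of the episode above 0.025 m).
It fails at once if the white sample tray is knocked about (moved more than 25 mm) (distance of sample_tray from where it was at the start of the episode above 0.025 m).
It fails at once if the brush is knocked about (moved more than 25 mm) (distance of brush from where it was at the start of the episode above 0.025 m).
It also fails if it takes over 51 s, if anything falls off the work surface, if the arm or the gripper's body presses on something with over 40 N, if the wrist force passes 120 N, or if a joint passes its speed limit or range.

### The arm

A 6-joint arm with a two-finger parallel gripper is mounted at the origin on the work surface. World frame = base frame: x ahead of the robot, y to its left, z up, the work surface at z = 0. Lengths are in mm, angles in rad, forces in N, time in s.
With the tool pointing down it reaches from about 275 to 850 mm from the base axis. Payload 5.2 kg.
Tool frame: the origin (TCP) lies on the centre line of the jaws, within the pads' length; the fingertips stand 11 mm ahead of it and the grasp point (between the pads) lies 8 mm behind it; x points along the fingers, z is the direction in which the jaws open and shut, and the axes are right-handed (so a half turn about x gives the same grasp; the last joint's range is limited). The gripper opens to 85 mm and grips with 20 to 120 N. Pads are 22 mm wide; open, the fingers measure 114 mm over their backs; the gripper's body (76 mm by 85 mm) begins 54 mm behind the grasp point. The pads swing forward as they close: fully open they stand 13 mm farther back than shut.
Start: joints at [-1.323, 0.259, 1.535, -0, 1.348, -0.203], TCP at [239.648, -495.05, 242.31] pointing down, gripper open.
Joint ranges: [-3.14, 3.14], [-0.91, 2.08], [0.19, 2.58], [-1.22, 4.36], [0.22, 2.71], [-3.12, 3.12]. Speed limits (rad/s): [2.57, 2.57, 3.14, 3.14, 3.14, 3.14].

### API

Orientations are given as a unit quaternion [x, y, z, w].
In Python, from bench import robot gives the robot as it stands.
- The arm moves only by the shell command python3 -m pendant 'ROWS' [FORCE]. ROWS is JSON, a list of rows, each an object with "jaw": the opening, from -1 (shut) to 1 (fully open); "slide": the shift along the tool's x, y, z in mm, a list of three; "yaw": the turn about the tool's x in degrees. A call has 1 to 20 rows; each row is the pose to reach, as a shift and turn from the pose commanded when the call began, along the tool's axes at that moment; what a row does not reach only later rows make up. A row lasts 1/12 s, in which the tool goes at most 41.7 mm and 7.16 degrees, less where a joint would pass 70% of its speed; a pose out of reach is approached as far as the arm can. A call with a gripper value outside its range is refused whole. The fingers move at their own pace and stop on an object; FORCE is the grip in N (left out, the last holds). Time passes only in rows, so rows that repeat a pose let the fingers close. It gives the time, the measured TCP pose, the force and the opening at its end, in the units of the state.
- robot.sense(): the state, without advancing time (a new reading comes with each control period).
- robot.grab_frame(name): name is "side" or "top" or "wrist"; returns a dict with "image" (384x512x3 uint8, blue, green, red), "range_z" (384x512 float32, mm along the optical axis (not along the pixel's ray), 0 where there is no reading), "vertical_fov" (degrees; the focal length in pixels is half the picture's height over the tangent of half this angle, whatever the lens; pixels are square), "cx", "cy" (the principal point, pixels), "distortion" ([k1, k2, p1, p2, k3] as OpenCV has them; the pictures are not rectified), "world_to_cam" (4x4, takes a point from world to camera coordinates); the wrist camera has in their place "mount" (4x4, takes a point from camera to tool coordinates, whose origin is the TCP and whose axes are the tool frame's). Camera axes: x right, y down, z forward; pixel columns grow to the right and rows downward; lengths in mm; the calibration is good to about 2 mm. A picture is of the moment at which its call begins: read the wrist's pose just before it.
- robot.job_done(): hands the job in, once; it reports no verdict.
Trained networks look in the newest picture that a camera, given by its name, has taken for a name from the list of things; names that differ only in an ending like _2 or _b are one class to them, and where a whole thing is asked for, a point or a joint stands for the part that bears it (a point fixed in the world has none). Each returns a list of dicts, best first, with "conf" (0 to 1); they miss things now and then, are a little off and sometimes report something else, mostly with a low value. They report only what shows in the picture. A call takes as long as a camera call. They do not tell look-alikes from the thing itself.
- robot.search_frame(camera, thing): "position" ([x, y, z] in mm, in world coordinates, good to about 4 mm: the middle of the surface that is visible of it).
The state is a dict: "clock": time; "joint_positions": joint angles; "dq": joint speeds; "joint_efforts": joint torques, N m; "tcp_pos": TCP position; "eef_rot": TCP orientation; "ft_force": force on the tool from outside, world axes, zero at the start; "moment": the same for the moment, N m; "width": finger opening in mm.
Only numpy, scipy, OpenCV 4.12 (cv2) and the standard library are available. Lean on these libraries where they do the work, as an engineer would, in place of code of your own. Each camera call takes 0.05 s, during which the arm holds its last target.

## Working session

There is one attempt and no reset: what is moved stays moved. The work goes in short steps, Python scripts to look and compute and a shell command to move; the robot and the scene stay as the last step left them, time stands still between calls to the robot, and variables do not carry over. Pictures are saved under pics/ and viewed, and the job is handed in when it is done.

```bash
mkdir -p pics; ls
cat > h.py <<'E'
import numpy as np,cv2
from bench import robot
def save(f,n): cv2.imwrite('pics/'+n+'.png',f['image'])
def K(f):
    fl=192/np.tan(np.radians(f['vertical_fov']/2)); return np.array([[fl,0,f['cx']],[0,fl,f['cy']],[0,0,1.]])
E
python3 - <<'E'
from h import *
import pickle
s=robot.sense(); print(s)
fs={}
for c in ['side','top','wrist']:
    f=robot.grab_frame(c); save(f,c+'0'); fs[c]=f
    print(c,f['vertical_fov'],f['cx'],f['cy'],f['distortion'],f.get('world_to_cam',f.get('mount')))
    for t in ['shaker','sieve_tray','rod','rod_nose','rod_tail','tray_lug_face','tray_bore','near_bore','far_bore','cradle_mid','jar','sample_tray','brush','switch_lever']:
        try: print(t,[(np.round(r['position']).tolist(),round(r['conf'],2)) for r in robot.search_frame(c,t)])
        except Exception as e: print(t,repr(e)[:80])
pickle.dump((s,fs),open('f0.pkl','wb'))
print(robot.sense()['clock'])
E
```

```text
pics
{'clock': 0.0, 'joint_positions': array([-1.32280193e+00,  2.59331906e-01,  1.53608729e+00, -1.95560896e-05,
        1.34801046e+00, -2.02773875e-01]), 'dq': array([ 6.08169274e-04, -4.02867494e-04,  6.06493512e-05, -1.55976441e-03,
       -1.21308406e-04, -1.32546670e-03]), 'joint_efforts': array([-2.59015433e-04, -4.46035123e+01, -2.90573072e+01, -2.85826090e-04,
        1.19199115e-02, -3.52740506e-05]), 'tcp_pos': array([ 239.51061587, -494.53935147,  241.47896455]), 'eef_rot': array([ 0.37605619,  0.5995693 , -0.37516843,  0.59862095]), 'ft_force': array([ 0.57991589, -0.4462428 , -0.30401425]), 'moment': array([ 0.0480207 , -0.01071289, -0.01716197]), 'width': 85.51031585834633}
side 56.81293918590874 254.81730885018223 186.04053433757954 [0.0196176 0.        0.        0.        0.       ] [[ 9.90875387e-01 -1.34077217e-01  1.37574288e-02 -5.33789523e+02]
 [-6.02857953e-02 -5.32182802e-01 -8.44480365e-01  1.41376694e+02]
 [ 1.20547045e-01  8.35945432e-01 -5.35409792e-01  8.68703665e+02]
 [ 0.00000000e+00  0.00000000e+00  0.00000000e+00  1.00000000e+00]]
shaker [([730.0, 65
[... 2195 characters left out ...]
.0, 57.0], 0.64), ([520.0, -54.0, 62.0], 0.36)]
wrist 58.31816116358858 260.376649410462 192.7783891278579 [-0.02517812  0.          0.          0.          0.        ] [[ 6.51820993e-04 -3.17674157e-01  9.48199718e-01 -1.31272199e+02]
 [-6.70154483e-04 -9.48199845e-01 -3.17673739e-01  7.98492849e+01]
 [ 9.99999563e-01 -4.28373880e-04 -8.30947326e-04  5.61910482e-01]
 [ 0.00000000e+00  0.00000000e+00  0.00000000e+00  1.00000000e+00]]
shaker []
sieve_tray [([269.0, -233.0, 19.0], 0.81)]
rod []
rod_nose []
rod_tail []
tray_lug_face [([270.0, -233.0, 16.0], 0.65)]
tray_bore [([273.0, -232.0, 16.0], 0.94)]
near_bore []
far_bore []
cradle_mid []
jar []
sample_tray []
brush []
switch_lever []
2.25
```

View pics/top0.png

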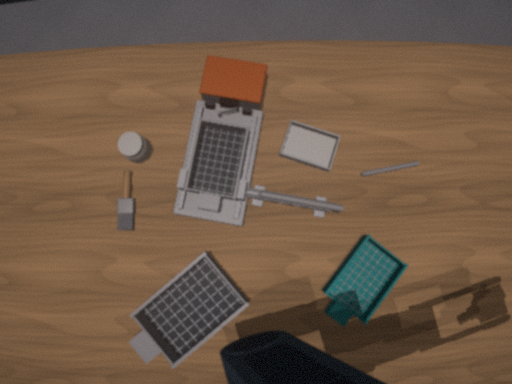

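View pics/side0.png

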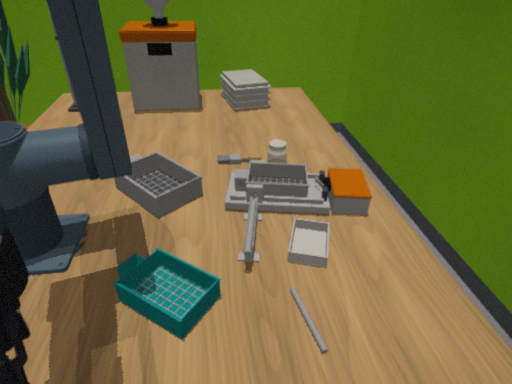

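View pics/wrist0.png

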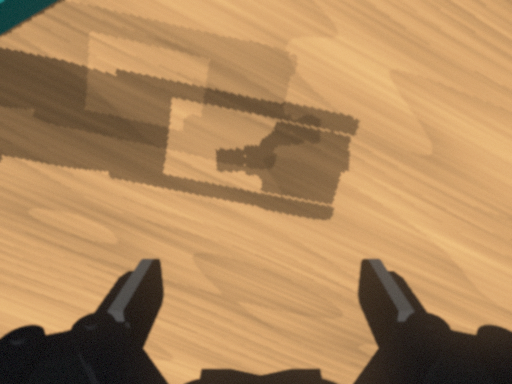

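```bash
cat >> h.py <<'E'
def cloud(f,T_wc=None,step=1):
    # world points & pixels
    if T_wc is None: T_wc=np.linalg.inv(f['world_to_cam'])
    z=f['range_z']; v,u=np.nonzero(z>0)
    p=cv2.undistortPoints(np.stack([u,v],1).astype(np.float64)[:,None],K(f),np.array(f['distortion']))[:,0]
    Z=z[v,u].astype(float); P=np.c_[p*Z[:,None],Z]
    return P@T_wc[:3,:3].T+T_wc[:3,3],np.c_[u,v]
def proj(f,P):
    P=np.atleast_2d(P); W=f['world_to_cam']
    r,_=cv2.Rodrigues(W[:3,:3]); return cv2.projectPoints(P.astype(float),r,W[:3,3],K(f),np.array(f['distortion']))[0][:,0]
def box(P,lo,hi):
    c=(np.array(lo)+hi)/2;h=(np.array(hi)-lo)/2.
    q=np.abs(P-c)-h
    return np.linalg.norm(np.maximum(q,0),axis=1)+np.minimum(q.max(1),0)
E
python3 - <<'E'
from h import *
import pickle
from scipy.optimize import least_squares
s,fs=pickle.load(open('f0.pkl','rb'))
A=[]
for c in ['top','side']:
    P,u=cloud(fs[c]); 
    b=(P[:,2]>-30)&(P[:,2]<10)&(P[:,0]>300)&(P[:,0]<800)&(np.abs(P[:,1])<400)
    print(c,np.median(P[b][:,2]),P[b][:,2].std())
    A.append(P)
def S(P,x):
    c,s_=np.cos(x[2]),np.sin(x[2]); d=P[:,:2]-x[:2]
    return np.c_[c*d[:,0]+s_*d[:,1],-s_*d[:,0]+c*d[:,1],P[:,2]]
def sdf(q,t,r):
    d=[box(q,[-160,-85,-20],[130,85,30]),box(q,[-100,62,0],[-56,78,78]),box(q,[-100,-78,0],[-56,-62,78])]
    # tray (open box) at t
    for lo,hi in [([-85,-60,30],[-81,60,80]),([81,-60,30],[85,60,80]),([-85,-60,30],[85,-56,80]),([-85,56,30],[85,60,80]),([-121,-25,34],[-85,25,74]),([-85,-60,30],[85,60,33])]:
        d.append(box(q,np.array(lo)+[t,0,0],np.array(hi)+[t,0,0]))
    yy=np.maximum(np.abs(q[:,1]-(r-100))-100,0)
    d.append(np.hypot(np.hypot(q[:,0]+78,q[:,2]-54)-8,yy))
    return np.min(d,0)
for sel in ([0],[1],[0,1]):
    P=np.vstack([A[i] for i in sel])
    best=None
    x=np.array([615,130,-.19,-20,-100.])
    for x in ([615,130,-.19,-25,-100.],[630,130,-.19,-35,-100.],[600,140,-.15,-20,-95]):
      x=np.array(x)
      for it in range(6):
        q=S(P,x); m=(q[:,0]>-180)&(q[:,0]<125)&(np.abs(q[:,1])<100)|((np.abs(q[:,0]+78)<30)&(q[:,1]>-300)&(q[:,1]<-60)&(q[:,2]>50))
        m&=(q[:,2]>20)&(q[:,2]<95)
        Q=P[m]
        r=least_squares(lambda y:sdf(S(Q,y),y[3],y[4]),x,loss='soft_l1',f_scale=2,x_scale=[1,1,.01,1,1],diff_step=1e-4)
        x=r.x
      if best is None or r.cost<best.cost: best=r
      print(sel,len(Q),r.cost,np.round(x,3))
    q=S(P,best.x);
    hm=(q[:,0]>133)&(q[:,0]<250)&(np.abs(q[:,1])<80)&(q[:,2]>60)&(q[:,2]<72)
    if hm.any(): print('housing',np.percentile(q[hm],[2,98],axis=0))
E
```

```text
top 0.9982186908857784 2.2777912296700653
side 0.5038716620773016 1.8460191397724923
[0] 8941 41548.94784079267 [ 6.38731e+02  1.31744e+02 -2.04000e-01 -2.13700e+01 -9.18590e+01]
[0] 8941 41548.95280020097 [ 6.38732e+02  1.31744e+02 -2.04000e-01 -2.13720e+01 -9.18510e+01]
[0] 8941 41548.95284905362 [ 6.38732e+02  1.31744e+02 -2.04000e-01 -2.13720e+01 -9.18550e+01]
housing [[135.71136266 -68.05438048  61.92643803]
 [233.41480319  76.83598252  68.83128851]]
[1] 4433 19104.266911608713 [ 6.37611e+02  1.32619e+02 -2.05000e-01 -1.85370e+01 -9.42780e+01]
[1] 4433 19104.26695767036 [ 6.37611e+02  1.32619e+02 -2.05000e-01 -1.85370e+01 -9.42790e+01]
[1] 4433 19104.258064254762 [ 6.37606e+02  1.32620e+02 -2.05000e-01 -1.85240e+01 -9.42820e+01]
housing [[135.58986814 -72.63000041  60.72187679]
 [234.68652625  71.76069994  66.26228211]]
[0, 1] 13367 60540.156339519526 [ 6.38523e+02  1.33097e+02 -2.04000e-01 -1.89130e+01 -9.27670e+01]
[0, 1] 13368 60602.78520886965 [ 6.38528e+02  1.33099e+02 -2.04000e-01 -1.89180e+01 -9.28450e+01]
[0, 1] 13367 60540.22246836725 [ 6.38523e+02  1.33096e+02 -2.04000e-01 -1.89130e+01 -9.29470e+01]
housing [[135.71498978 -71.7880902   61.64832515]
 [233.88145966  74.87014686  68.58238205]]
```

Run:
```python
from h import *
import pickle
s,fs=pickle.load(open('f0.pkl','rb'))
x,y,a=638.3,132.8,-.204
R=np.array([[np.cos(a),-np.sin(a),0],[np.sin(a),np.cos(a),0],[0,0,1]])
for c,(lo) in [('top',(150,40)),('side',(200,150))]:
    f=fs[c]; im=cv2.resize(f['image'],None,fx=4,fy=4,interpolation=cv2.INTER_CUBIC)
    im=cv2.convertScaleAbs(im,alpha=1.3,beta=15)
    def L(pts,col,cl=True):
        p=proj(f,np.array(pts,float)@R.T+[x,y,0]); cv2.polylines(im,[np.int32((p*4+2))],cl,col,1,cv2.LINE_AA)
    for lo_,hi_,col in [((-160,-85),(130,85),(0,0,255)),]:
        L([(lo_[0],lo_[1],30),(hi_[0],lo_[1],30),(hi_[0],hi_[1],30),(lo_[0],hi_[1],30)],col)
    for s_ in (-1,1): L([(-100,62*s_,78),(-56,62*s_,78),(-56,78*s_,78),(-100,78*s_,78)],(0,255,0))
    t=-19.5
    L([(t-85,-60,80),(t+85,-60,80),(t+85,60,80),(t-85,60,80)],(255,0,0))
    L([(t-121,-25,74),(t-85,-25,74),(t-85,25,74),(t-121,25,74)],(255,0,0))
    L([(t-121,-25,74),(t-121,25,74),(t-121,25,34),(t-121,-25,34)],(255,255,0))
    L([(-78,-293,54),(-78,-93,54)],(0,255,255),False)
    o=lo; im=im[o[1]*4:o[1]*4+600,o[0]*4:o[0]*4+800]
    cv2.imwrite('pics/ov_%s.png'%c,im)
```

```text
(no output)
```

View pics/ov_top.png

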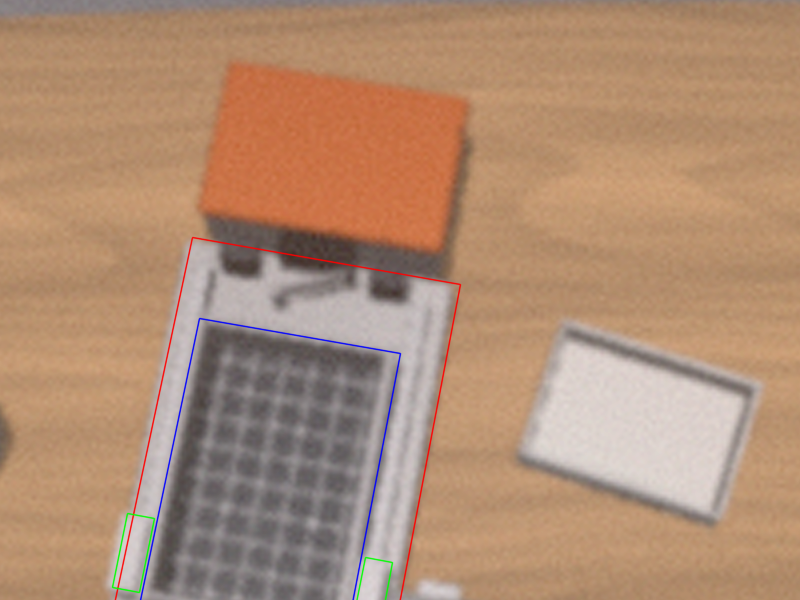

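View pics/ov_side.png

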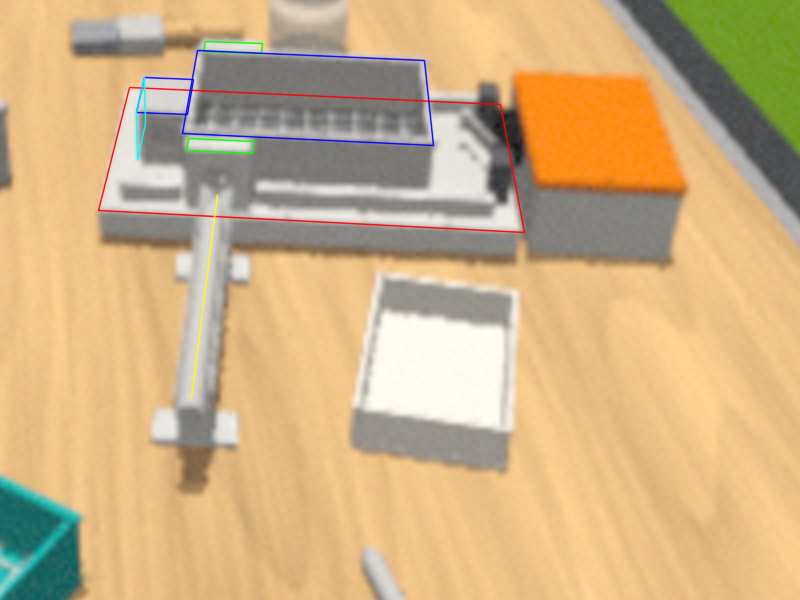

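```bash
cat >> h.py <<'E'
from scipy.spatial.transform import Rotation as Ro
SX,SY,SA=638.3,132.8,-.204
SR=np.array([[np.cos(SA),-np.sin(SA),0],[np.sin(SA),np.cos(SA),0],[0,0,1]])
def w(p): return SR@np.array(p,float)+[SX,SY,0]
def sh(p): return SR.T@(np.array(p,float)-[SX,SY,0])
def st():
    s=robot.sense(); R=Ro.from_quat(s['eef_rot']).as_matrix()
    print('t',round(s['clock'],2),'tcp',np.round(s['tcp_pos'],1),'sh',np.round(sh(s['tcp_pos']),1),'F_sh',np.round(SR.T@s['ft_force'],1),'w',round(s['width'],1),'tool in sh yaw(y-axis)',round(np.degrees(np.arctan2(*(SR.T@R[:,1])[[1,0]])),1))
    return s,R
def go(ps):
    s,R=st(); d=w(ps)-s['tcp_pos']; print('slide for',ps,np.round(R.T@d,1))
E
python3 - <<'E'
from h import *
s,R=st(); print(np.round(R,3)); print(np.round(SR.T@R,3)); print(s['joint_positions'])
go([-172,0,130])
# dir angle from base
p=w([-172,0,0]); print(p,np.degrees(np.arctan2(p[1],p[0])))
p=w([-78,-310,0]); print(p,np.degrees(np.arctan2(p[1],p[0])))
E
```

```text
t 2.25 tcp [ 239.6 -495.   242.3] sh [-263.2 -695.6  242.3] F_sh [0.7 0.3 0.5] w 85.5 tool in sh yaw(y-axis) 37.5
[[-0.     0.9    0.436]
 [ 0.     0.436 -0.9  ]
 [-1.     0.    -0.   ]]
[[-0.     0.793  0.609]
 [ 0.     0.609 -0.793]
 [-1.     0.    -0.   ]]
[-1.32282732e+00  2.58616917e-01  1.53500393e+00 -2.78176018e-07
  1.34804081e+00 -2.02776168e-01]
t 2.25 tcp [ 239.6 -495.   242.3] sh [-263.2 -695.6  242.3] F_sh [0.7 0.3 0.5] w 85.5 tool in sh yaw(y-axis) 37.5
slide for [-172, 0, 130] [ 112.3  495.9 -496.2]
[469.86658132 167.64513554   0.        ] 19.636047393534692
[ 499.11512399 -154.96999547    0.        ] -17.24901895959242
```

```bash
python3 -m pendant '[{"jaw":-1,"slide":[0,120,-120],"yaw":10},{"jaw":-1,"slide":[0,200,-200],"yaw":20},{"jaw":-1,"slide":[0,300,-300],"yaw":37.5},{"jaw":-1,"slide":[40,400,-400],"yaw":37.5},{"jaw":-1,"slide":[60,490,-496],"yaw":37.5},{"jaw":-1,"slide":[80,490,-496],"yaw":37.5},{"jaw":-1,"slide":[80,490,-496],"yaw":37.5},{"jaw":-1,"slide":[80,490,-496],"yaw":37.5},{"jaw":-1,"slide":[80,490,-496],"yaw":37.5},{"jaw":-1,"slide":[80,490,-496],"yaw":37.5},{"jaw":-1,"slide":[80,490,-496],"yaw":37.5},{"jaw":-1,"slide":[80,490,-496],"yaw":37.5},{"jaw":-1,"slide":[80,490,-496],"yaw":37.5},{"jaw":-1,"slide":[80,490,-496],"yaw":37.5},{"jaw":-1,"slide":[80,490,-496],"yaw":37.5},{"jaw":-1,"slide":[80,490,-496],"yaw":37.5},{"jaw":-1,"slide":[80,490,-496],"yaw":37.5},{"jaw":-1,"slide":[80,490,-496],"yaw":37.5},{"jaw":-1,"slide":[80,490,-496],"yaw":37.5},{"jaw":-1,"slide":[80,490,-496],"yaw":37.5}]' 30; python3 -c "
from h import *
go([-172,0,100])"
```

```text
clock: 3.92
tcp_pos: [464.2, 164.9, 162.1]
eef_rot: [-0.548, -0.447, 0.548, -0.447]
ft_force: [0.1, -0.5, -0.4]
width: 0.5
t 3.92 tcp [464.2 164.9 162.1] sh [-176.9   -3.9  162.1] F_sh [ 0.2 -0.4 -0.4] w 0.5 tool in sh yaw(y-axis) 0.1
slide for [-172, 0, 100] [62.1  5.  -3.9]
```

```bash
python3 -m pendant '[{"jaw":-1,"slide":[40,0,-4],"yaw":0},{"jaw":-1,"slide":[70,0,-4],"yaw":0},{"jaw":-1,"slide":[92,0,-4],"yaw":0},{"jaw":-1,"slide":[92,0,-4],"yaw":0},{"jaw":-1,"slide":[92,0,-4],"yaw":0}]'
python3 - <<'E'
from h import *
import pickle
s,R=st()
fs={}
for c in ['side','wrist','top']:
    f=robot.grab_frame(c); fs[c]=f
    im=cv2.resize(f['image'],None,fx=1.5,fy=1.5); 
    if c=='side':
        im=cv2.resize(f['image'][110:260,180:380],None,fx=4,fy=4,interpolation=cv2.INTER_CUBIC)
    im=cv2.convertScaleAbs(im,alpha=1.4,beta=10)
    cv2.imwrite('pics/%s1.png'%c,im)
pickle.dump((s,fs),open('f1.pkl','wb'))
P,_=cloud(fs['side']); q=(P-[SX,SY,0])@SR
m=(q[:,0]>-200)&(q[:,0]<-145)&(np.abs(q[:,1])<40)&(q[:,2]>36)&(q[:,2]<110)
for z in range(40,110,6):
    mm=m&(abs(q[:,2]-z)<3)
    if mm.any(): print(z,mm.sum(),np.round(q[mm].min(0)),np.round(q[mm].max(0)))
E
```

```text
clock: 4.33
tcp_pos: [464.7, 167.3, 70.1]
eef_rot: [-0.548, -0.446, 0.55, -0.446]
ft_force: [0.3, 0.3, 0.8]
width: -0.2
t 4.33 tcp [464.7 167.3  70.1] sh [-177.    -1.4   70.1] F_sh [0.2 0.3 0.8] w -0.2 tool in sh yaw(y-axis) -0.1
58 2 [-188.   -8.   60.] [-179.   -8.   60.]
64 9 [-188.  -14.   61.] [-167.   -9.   67.]
70 14 [-187.  -18.   68.] [-167.   -8.   73.]
76 13 [-187.  -19.   73.] [-167.   -9.   79.]
82 15 [-187.  -18.   79.] [-167.   -8.   84.]
88 17 [-186.  -18.   85.] [-167.   -6.   91.]
94 9 [-186.  -19.   92.] [-167.   -6.   96.]
100 3 [-166.  -13.   98.] [-166.    9.  102.]
106 12 [-187.  -36.  103.] [-165.    9.  109.]
```

View pics/side1.png

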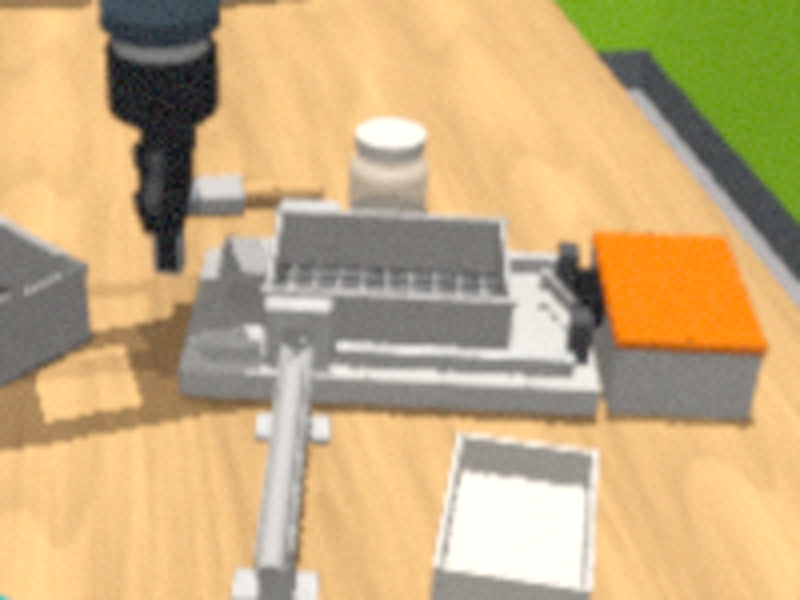

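View pics/wrist1.png

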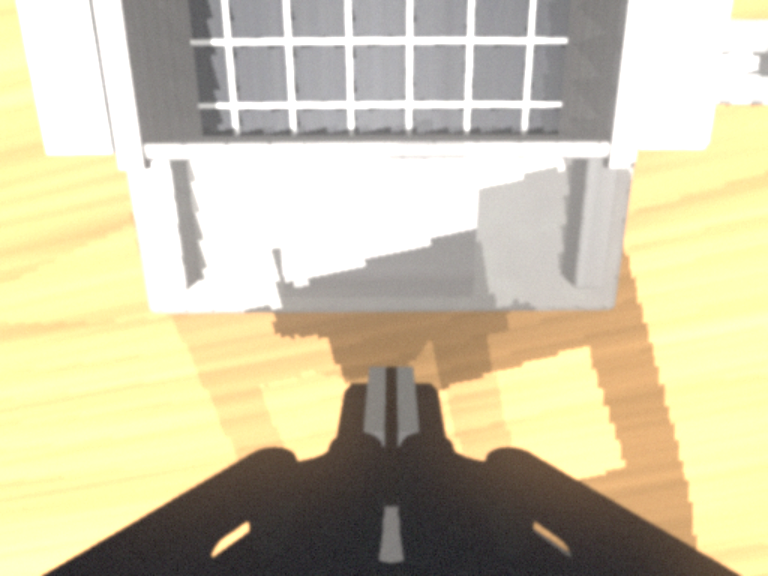

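```bash
cat >> h.py <<'E'
def wrist_T(s,f):
    T=np.eye(4); T[:3,:3]=Ro.from_quat(s['eef_rot']).as_matrix(); T[:3,3]=s['tcp_pos']; return T@f['mount']
E
python3 - <<'E'
from h import *
import pickle
from scipy.optimize import least_squares
s,fs=pickle.load(open('f1.pkl','rb'))
P,u=cloud(fs['wrist'],wrist_T(s,fs['wrist']))
q=(P-[SX,SY,0])@SR
def m_(lo,hi): return ((q>lo)&(q<hi)).all(1)
b=m_([-300,-150,-20],[-170,150,15]); print('bench z',np.median(q[b,2]))
d=m_([-158,-80,20],[-150,80,38]); print('deck z',np.median(q[d,2]),d.sum())
d=m_([-200,-60,22],[-100,60,38]); print('deck front x',np.percentile(q[d,0],[0.5,2]))
d=m_([-200,-110,22],[-140,110,38]); print('deck y',np.percentile(q[d,1],[1,99]))
l=m_([-160,-40,68],[-108,40,80]); print('lug top',l.sum(), np.percentile(q[l],[1,50,99],axis=0) if l.any() else '')
for sg in (-1,1):
    c=m_([-115,-90,73],[-40,-55,85]) if sg<0 else m_([-115,58,73],[-40,90,85])
    if c.any(): print('cheek/wall',sg,c.sum(),np.percentile(q[c],[1,50,99],axis=0))
c=m_([-120,-50,75],[-95,50,85]); print('front wall top',c.sum(),np.percentile(q[c],[1,50,99],axis=0))
E
```

```text
bench z -1.3798586615235138
deck z 28.428958058018793 2321
deck front x [-162.94809082 -162.20274297]
deck y [-82.17423469  83.22674505]
lug top 11297 [[-141.2444209   -24.14612417   70.86655319]
 [-123.77473532    0.28317925   72.28642884]
 [-108.32488451   24.89088117   73.71383052]]
cheek/wall -1 6126 [[-106.00163573  -76.95748901   74.68741272]
 [ -87.22559598  -66.3428822    76.53253381]
 [ -72.16688045  -55.21298869   80.33658095]]
cheek/wall 1 5808 [[-105.32007385   58.17416952   74.37307772]
 [ -86.93551719   69.07274259   76.30398902]
 [ -71.60935697   78.84139082   80.05881252]]
front wall top 3378 [[-105.64287266  -49.0870965    75.99153197]
 [-103.52962626    0.23907199   78.15397949]
 [-101.50186968   48.89786936   79.66608004]]
```

```bash
python3 -m pendant '[{"jaw":-1,"slide":[15,0,-1.5],"yaw":0},{"jaw":-1,"slide":[15,10,-1.5],"yaw":0},{"jaw":-1,"slide":[15,18,-1.5],"yaw":0},{"jaw":-1,"slide":[15,22,-1.5],"yaw":0},{"jaw":-1,"slide":[15,26,-1.5],"yaw":0},{"jaw":-1,"slide":[15,30,-1.5],"yaw":0},{"jaw":-1,"slide":[15,34,-1.5],"yaw":0},{"jaw":-1,"slide":[15,38,-1.5],"yaw":0},{"jaw":-1,"slide":[15,42,-1.5],"yaw":0},{"jaw":-1,"slide":[15,46,-1.5],"yaw":0},{"jaw":-1,"slide":[15,50,-1.5],"yaw":0},{"jaw":-1,"slide":[15,54,-1.5],"yaw":0},{"jaw":-1,"slide":[15,57,-1.5],"yaw":0},{"jaw":-1,"slide":[15,60,-1.5],"yaw":0}]'; python3 -c "
from h import *
st()"
```

```text
clock: 5.65
tcp_pos: [523.0, 158.3, 55.5]
eef_rot: [-0.547, -0.447, 0.549, -0.446]
ft_force: [-6.3, 1.0, 4.0]
width: 0.2
t 5.65 tcp [523.  158.3  55.5] sh [-118.1    1.6   55.5] F_sh [-6.4 -0.3  4. ] w 0.2 tool in sh yaw(y-axis) 0.0
```

```bash
python3 -m pendant '[{"jaw":-1,"slide":[0,2,0],"yaw":0},{"jaw":-1,"slide":[0,4,0],"yaw":0}]'; python3 -c "
from h import *
st()"
```

```text
clock: 5.82
tcp_pos: [526.8, 157.6, 55.5]
eef_rot: [-0.547, -0.448, 0.549, -0.446]
ft_force: [-6.3, 1.3, 5.2]
width: -0.1
t 5.82 tcp [526.8 157.6  55.5] sh [-114.2    1.7   55.5] F_sh [-6.4 -0.   5.2] w -0.1 tool in sh yaw(y-axis) 0.0
```

```bash
python3 -m pendant '[{"jaw":-1,"slide":[0,1.5,0],"yaw":0},{"jaw":-1,"slide":[0,3,0],"yaw":0},{"jaw":-1,"slide":[0,4,0],"yaw":0}]'; python3 -c "
from h import *
st()"
```

```text
clock: 6.07
tcp_pos: [530.8, 156.7, 55.5]
eef_rot: [-0.547, -0.447, 0.549, -0.446]
ft_force: [-5.1, 0.5, 4.6]
width: -0.1
t 6.07 tcp [530.8 156.7  55.5] sh [-110.2    1.7   55.5] F_sh [-5.1 -0.6  4.6] w -0.1 tool in sh yaw(y-axis) 0.0
```

```bash
python3 -m pendant '[{"jaw":-1,"slide":[0,1,0],"yaw":0},{"jaw":-1,"slide":[0,2,0],"yaw":0}]'; python3 -c "
from h import *
st()"
```

```text
clock: 6.23
tcp_pos: [532.3, 156.4, 55.4]
eef_rot: [-0.547, -0.448, 0.549, -0.446]
ft_force: [-9.8, 1.9, 6.4]
width: -0.1
t 6.23 tcp [532.3 156.4  55.4] sh [-108.6    1.6   55.4] F_sh [-10.   -0.1   6.4] w -0.1 tool in sh yaw(y-axis) 0.0
```

```bash
python3 -m pendant '[{"jaw":-1,"slide":[0,1,0],"yaw":0},{"jaw":-1,"slide":[0,1,0],"yaw":0}]'; python3 -c "
from h import *
st()"
```

```text
clock: 6.4
tcp_pos: [532.3, 156.4, 55.3]
eef_rot: [-0.547, -0.448, 0.55, -0.445]
ft_force: [-9.8, 2.2, 5.7]
width: 0.4
t 6.4 tcp [532.3 156.4  55.3] sh [-108.6    1.7   55.3] F_sh [-10.1   0.2   5.7] w 0.4 tool in sh yaw(y-axis) 0.0
```

```bash
python3 -m pendant '[{"jaw":-1,"slide":[0,1,0],"yaw":0},{"jaw":-1,"slide":[0,1,0],"yaw":0}]'
python3 - <<'E'
from h import *
s,R=st()
f=robot.grab_frame('top')
cv2.imwrite('pics/top2.png',cv2.convertScaleAbs(cv2.resize(f['image'][50:200,150:300],None,fx=4,fy=4,interpolation=cv2.INTER_CUBIC),alpha=1.4,beta=10))
P,_=cloud(f); q=(P-[SX,SY,0])@SR
c=(abs(q[:,1])<50)&(q[:,0]>100)&(q[:,0]<125)&(q[:,2]>70)&(q[:,2]<90); print(c.sum(),np.percentile(q[c],[2,50,98],axis=0))
c=(abs(q[:,1])<50)&(q[:,0]>70)&(q[:,0]<135)&(q[:,2]>36)&(q[:,2]<73)
E
```

```text
clock: 6.57
tcp_pos: [532.3, 156.4, 55.2]
eef_rot: [-0.546, -0.449, 0.55, -0.445]
ft_force: [-11.4, 3.1, 8.3]
width: -0.3
t 6.57 tcp [532.3 156.4  55.2] sh [-108.6    1.6   55.2] F_sh [-11.8   0.7   8.3] w -0.3 tool in sh yaw(y-axis) 0.0
119 [[103.90155271 -47.44517733  70.68433753]
 [105.4251       2.11443171  79.05899554]
 [108.71047695  47.11353278  83.9074007 ]]
```

View pics/top2.png

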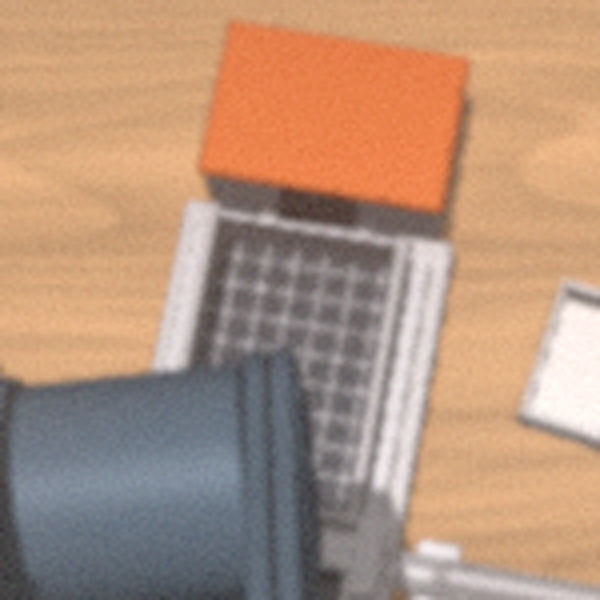

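```bash
python3 -m pendant '[{"jaw":-1,"slide":[0,-15,0],"yaw":0},{"jaw":-1,"slide":[0,-30,0],"yaw":0},{"jaw":-1,"slide":[-40,-40,0],"yaw":0},{"jaw":-1,"slide":[-80,-40,20],"yaw":-7},{"jaw":-1,"slide":[-95,-30,60],"yaw":-14},{"jaw":-1,"slide":[-95,-10,100],"yaw":-21},{"jaw":-1,"slide":[-95,0,140],"yaw":-28},{"jaw":-1,"slide":[-95,10,180],"yaw":-35},{"jaw":-1,"slide":[-95,20,220],"yaw":-42},{"jaw":-1,"slide":[-95,28,260],"yaw":-49},{"jaw":-1,"slide":[-95,28,300],"yaw":-56},{"jaw":-1,"slide":[-95,28,330],"yaw":-63},{"jaw":-1,"slide":[-95,28,330],"yaw":-70},{"jaw":-1,"slide":[-95,28,330],"yaw":-77},{"jaw":-1,"slide":[-95,28,330],"yaw":-84},{"jaw":-1,"slide":[-95,28,330],"yaw":-90},{"jaw":-1,"slide":[-95,28,330],"yaw":-90},{"jaw":-1,"slide":[-95,28,330],"yaw":-90}]'
python3 - <<'E'
from h import *
import pickle
s,R=st()
fs={}
for c in ['side','wrist','top']:
    f=robot.grab_frame(c); fs[c]=f
pickle.dump((s,fs),open('f2.pkl','wb'))
cv2.imwrite('pics/wrist3.png',cv2.convertScaleAbs(cv2.resize(fs['wrist']['image'],None,fx=1.5,fy=1.5),alpha=1.,beta=0))
cv2.imwrite('pics/side3.png',cv2.convertScaleAbs(cv2.resize(fs['side']['image'][120:270,180:380],None,fx=4,fy=4,interpolation=cv2.INTER_CUBIC),alpha=1.3,beta=10))
P,_=cloud(fs['wrist'],wrist_T(s,fs['wrist'])); q=(P-[SX,SY,0])@SR
m=(abs(q[:,0]+78)<9)&(q[:,1]<-60)&(q[:,2]>54)&(q[:,2]<75)
for y in range(-310,-80,15):
    a=m&(abs(q[:,1]-y)<7.5)
    if a.any(): 
        t=q[a]; zt=np.percentile(t[:,2],95); e=t[t[:,2]>zt-3]
        print(y,a.sum(),'ztop',round(zt,1),'x',np.round([np.median(e[:,0]),t[:,0].min(),t[:,0].max()],1),'ymin',round(t[:,1].min(),1))
m2=m&(q[:,2]>57);print('tail y',np.percentile(q[m2,1],[0,.5,1]))
b=(abs(q[:,0])<250)&(abs(q[:,2])<12); print('bench',np.median(q[b,2]))
rim=(abs(q[:,0]+78)>9)&(abs(q[:,0]+78)<22)&(q[:,1]<-90)&(q[:,1]>-330)&(q[:,2]>40)
if rim.any(): print('rim',rim.sum(),np.percentile(q[rim],[2,50,98],axis=0))
for c in ['top','side']:
    P,_=cloud(fs[c]); q=(P-[SX,SY,0])@SR
    m=(abs(q[:,0]+78)<9)&(q[:,1]<-60)&(q[:,1]>-285)&(q[:,2]>56)&(q[:,2]<75)
    print(c,np.percentile(q[m],[1,50,99],axis=0))
    c_=(abs(q[:,1])<50)&(q[:,0]>95)&(q[:,0]<125)&(q[:,2]>70)&(q[:,2]<90)
    print('back wall',np.percentile(q[c_],[2,50,98],axis=0)[:,0])
    c_=(abs(q[:,1])<20)&(q[:,0]>-130)&(q[:,0]<-64)&(q[:,2]>66)&(q[:,2]<77)
    print('lug',np.percentile(q[c_],[2,50,98],axis=0)[:,0])
E
```

```text
clock: 8.12
tcp_pos: [497.1, -173.7, 150.7]
eef_rot: [0.071, 0.703, -0.072, 0.704]
ft_force: [-0.5, 0.8, 0.3]
width: -0.1
t 8.12 tcp [ 497.1 -173.7  150.7] sh [ -76.2 -328.7  150.7] F_sh [-0.7  0.6  0.3] w -0.1 tool in sh yaw(y-axis) 90.1
-310 200 ztop 62.1 x [-79.  -86.5 -70.9] ymin -308.4
-295 539 ztop 62.1 x [-79.  -86.4 -70.9] ymin -302.5
-280 577 ztop 62.2 x [-79.  -86.9 -71.1] ymin -287.5
-265 607 ztop 62.1 x [-79.  -86.8 -71.2] ymin -272.5
-250 638 ztop 62.2 x [-78.9 -86.5 -71.4] ymin -257.5
-235 690 ztop 62.3 x [-79.5 -87.  -71.5] ymin -242.3
-220 718 ztop 62.3 x [-79.5 -86.8 -71.7] ymin -227.4
-205 348 ztop 62.4 x [-79.5 -87.  -71.8] ymin -212.5
tail y [-308.35585283 -307.40602492 -306.85124218]
bench -0.1702636609569197
rim 7628 [[ -99.11774455 -325.23728602   48.9736117 ]
 [ -87.16765463 -313.93118614  196.13605464]
 [ -56.80096401 -220.58764292  222.42913189]]
top [[ -84.92586026 -282.38061027   56.30203491]
 [ -77.75447022 -197.12790181   61.14931318]
 [ -69.50431369 -109.35193589   65.77875698]]
back wall [103.93491112 105.4390139  108.59160474]
lug [-95.89342202 -80.85
[... 200 characters left out ...]
06.74796228]Traceback (most recent call last):
  File "<stdin>", line 28, in <module>
    return _quantile_unchecked(
        a, q, axis, out, overwrite_input, method, keepdims, weights)
    return _ureduce(a,
                    func=_quantile_ureduce_func,
    ...<5 lines>...
                    overwrite_input=overwrite_input,
                    method=method)
    r = func(a, **kwargs)
    result = _quantile(arr,
                       quantiles=q,
    ...<2 lines>...
                       out=out,
                       weights=wgt)
    slices_having_nans = np.isnan(arr[-1, ...])
                                  ~~~^^^^^^^^^
IndexError: index -1 is out of bounds for axis 0 with size 0
```

View pics/wrist3.png

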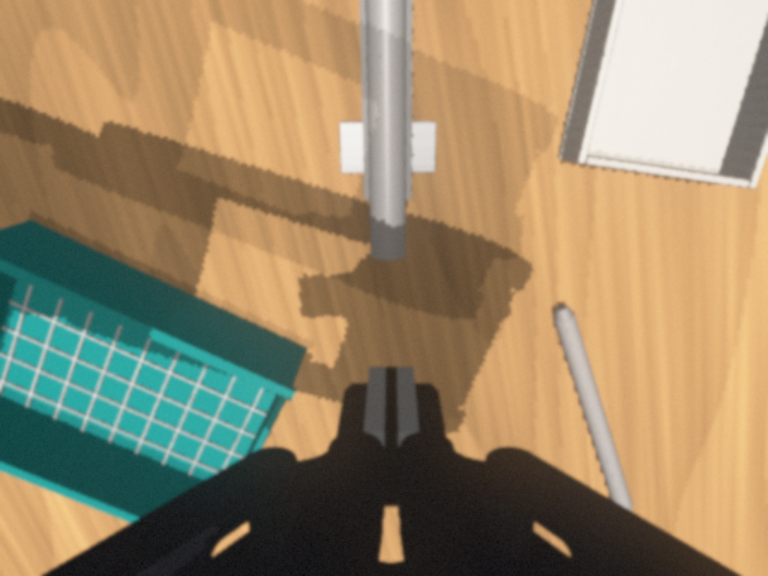

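View pics/side3.png

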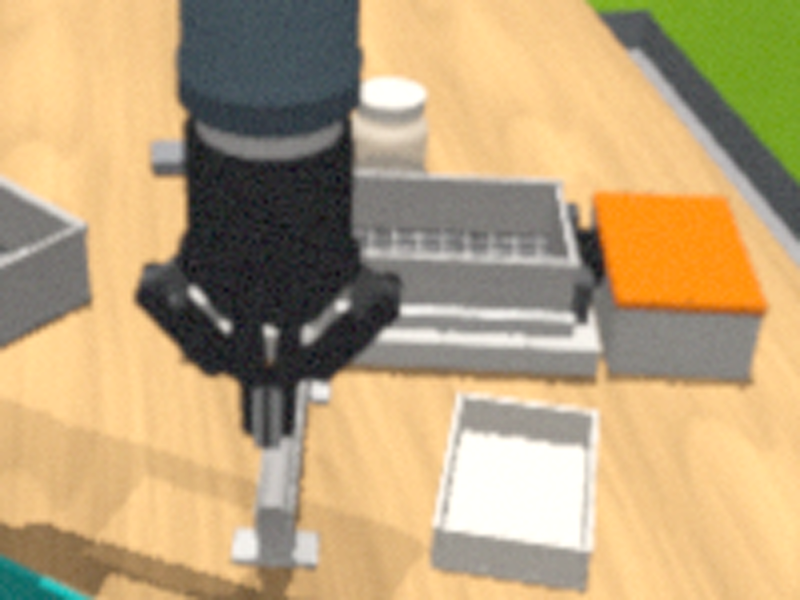

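```bash
python3 -m pendant '[{"jaw":-1,"slide":[40,0,-2.8],"yaw":0},{"jaw":-1,"slide":[70,0,-2.8],"yaw":0},{"jaw":-1,"slide":[85.5,0,-2.8],"yaw":0},{"jaw":-1,"slide":[85.5,0,-2.8],"yaw":0},{"jaw":-1,"slide":[85.5,0,-2.8],"yaw":0},{"jaw":-1,"slide":[85.5,0,-2.8],"yaw":0}]'
python3 - <<'E'
from h import *
s,R=st()
f=robot.grab_frame('side')
cv2.imwrite('pics/side4.png',cv2.convertScaleAbs(cv2.resize(f['image'][170:290,180:340],None,fx=5,fy=5,interpolation=cv2.INTER_CUBIC),alpha=1.3,beta=10))
f=robot.grab_frame('wrist')
cv2.imwrite('pics/wrist4.png',cv2.resize(f['image'],None,fx=1.5,fy=1.5))
E
```

```text
clock: 8.77
tcp_pos: [495.1, -173.1, 66.0]
eef_rot: [0.072, 0.703, -0.072, 0.704]
ft_force: [-0.3, 0.2, 0.0]
width: 0.1
t 8.77 tcp [ 495.1 -173.1   66. ] sh [ -78.3 -328.5   66. ] F_sh [-0.3  0.2  0. ] w 0.1 tool in sh yaw(y-axis) 90.0
```

View pics/side4.png

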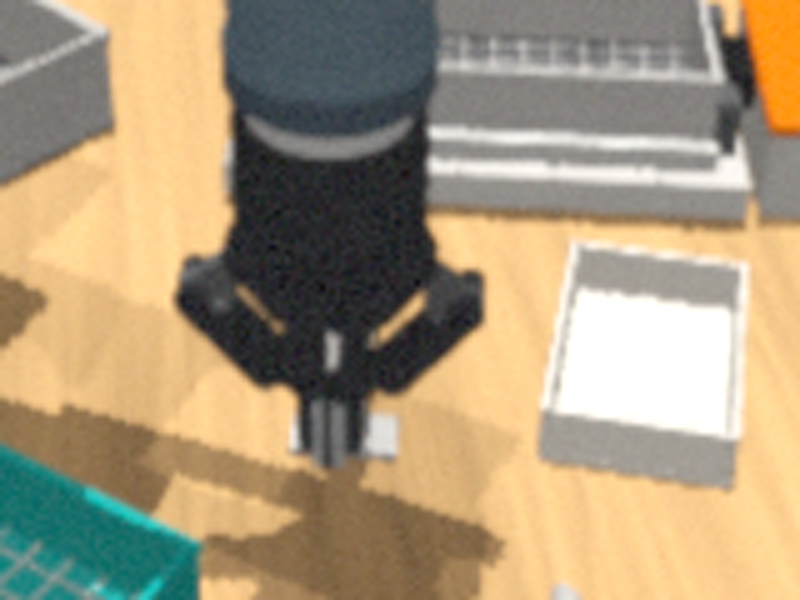

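View pics/wrist4.png

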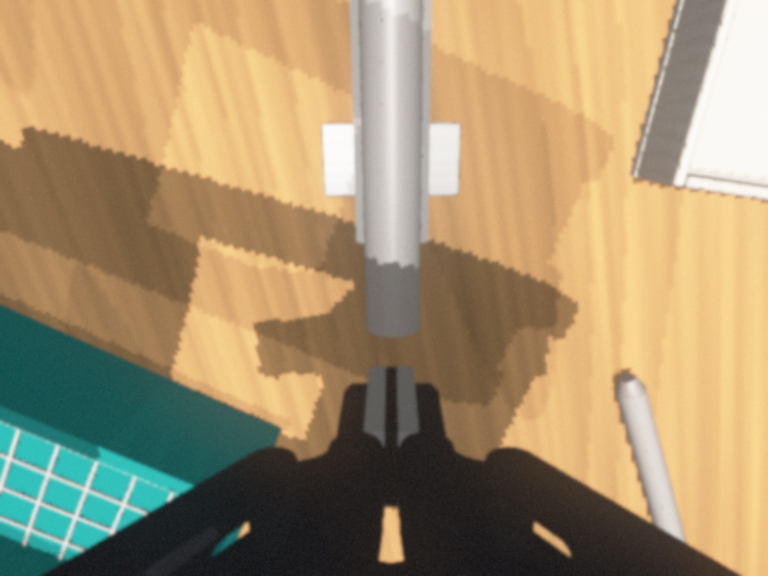

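```bash
python3 -m pendant '[{"jaw":-1,"slide":[0.5,5,0],"yaw":0},{"jaw":-1,"slide":[0.5,9,0],"yaw":0},{"jaw":-1,"slide":[0.5,13,0],"yaw":0},{"jaw":-1,"slide":[0.5,17,0],"yaw":0},{"jaw":-1,"slide":[0.5,21,0],"yaw":0},{"jaw":-1,"slide":[0.5,25,0],"yaw":0},{"jaw":-1,"slide":[0.5,29,0],"yaw":0},{"jaw":-1,"slide":[0.5,33,0],"yaw":0},{"jaw":-1,"slide":[0.5,37,0],"yaw":0},{"jaw":-1,"slide":[0.5,41,0],"yaw":0},{"jaw":-1,"slide":[0.5,45,0],"yaw":0},{"jaw":-1,"slide":[0.5,49,0],"yaw":0}]'; python3 -c "
from h import *
st()"
```

```text
clock: 9.87
tcp_pos: [504.0, -124.1, 64.2]
eef_rot: [0.072, 0.704, -0.072, 0.703]
ft_force: [0.4, -2.4, 2.0]
width: -0.0
t 9.87 tcp [ 504.  -124.1   64.2] sh [ -79.4 -278.8   64.2] F_sh [ 0.8 -2.2  2. ] w -0.0 tool in sh yaw(y-axis) 90.0
```

```bash
python3 -m pendant '[{"jaw":-1,"slide":[0,4,0],"yaw":0},{"jaw":-1,"slide":[0,8,0],"yaw":0},{"jaw":-1,"slide":[0,12,0],"yaw":0},{"jaw":-1,"slide":[0,16,0],"yaw":0},{"jaw":-1,"slide":[0,20,0],"yaw":0}]'; python3 -c "
from h import *
st()"
```

```text
clock: 10.28
tcp_pos: [508.0, -104.5, 64.2]
eef_rot: [0.072, 0.704, -0.072, 0.703]
ft_force: [-0.5, -2.3, 1.1]
width: 0.3
t 10.28 tcp [ 508.  -104.5   64.2] sh [ -79.5 -258.8   64.2] F_sh [-0.  -2.4  1.1] w 0.3 tool in sh yaw(y-axis) 90.0
```

```bash
python3 -m pendant '[{"jaw":-1,"slide":[-1,4,0],"yaw":0},{"jaw":-1,"slide":[-1,8,0],"yaw":0},{"jaw":-1,"slide":[-1,12,0],"yaw":0},{"jaw":-1,"slide":[-1,16,0],"yaw":0},{"jaw":-1,"slide":[-1,20,0],"yaw":0},{"jaw":-1,"slide":[-1,23,0],"yaw":0},{"jaw":-1,"slide":[-1,26,0],"yaw":0},{"jaw":-1,"slide":[-1,29,0],"yaw":0}]'; python3 -c "
from h import *
st()"
```

```text
clock: 10.95
tcp_pos: [514.0, -76.3, 65.3]
eef_rot: [0.072, 0.703, -0.072, 0.703]
ft_force: [-0.7, -1.1, 0.8]
width: 0.5
t 10.95 tcp [514.  -76.3  65.3] sh [ -79.4 -229.9   65.3] F_sh [-0.4 -1.2  0.8] w 0.5 tool in sh yaw(y-axis) 90.0
```

```bash
python3 -m pendant '[{"jaw":-1,"slide":[0,4,0],"yaw":0},{"jaw":-1,"slide":[0,8,0],"yaw":0},{"jaw":-1,"slide":[0,12,0],"yaw":0}]'; python3 -c "
from h import *
st()"
```

```text
clock: 11.2
tcp_pos: [516.4, -64.5, 65.3]
eef_rot: [0.072, 0.703, -0.072, 0.703]
ft_force: [-1.4, -1.5, 0.0]
width: -0.4
t 11.2 tcp [516.4 -64.5  65.3] sh [ -79.4 -217.9   65.3] F_sh [-1.1 -1.7  0. ] w -0.4 tool in sh yaw(y-axis) 90.0
```

```bash
python3 -m pendant '[{"jaw":-1,"slide":[0,4,0],"yaw":0},{"jaw":-1,"slide":[0,8,0],"yaw":0},{"jaw":-1,"slide":[0,12,0],"yaw":0},{"jaw":-1,"slide":[0,16,0],"yaw":0},{"jaw":-1,"slide":[0,20,0],"yaw":0},{"jaw":-1,"slide":[0,24,0],"yaw":0},{"jaw":-1,"slide":[0,28,0],"yaw":0},{"jaw":-1,"slide":[0,32,0],"yaw":0},{"jaw":-1,"slide":[0,36,0],"yaw":0},{"jaw":-1,"slide":[0,40,0],"yaw":0},{"jaw":-1,"slide":[0,44,0],"yaw":0},{"jaw":-1,"slide":[0,48,0],"yaw":0},{"jaw":-1,"slide":[0,52,0],"yaw":0},{"jaw":-1,"slide":[0,56,0],"yaw":0},{"jaw":-1,"slide":[0,60,0],"yaw":0},{"jaw":-1,"slide":[0,63,0],"yaw":0}]'; python3 -c "
from h import *
st()"
```

```text
clock: 12.53
tcp_pos: [529.3, -2.6, 65.3]
eef_rot: [0.072, 0.703, -0.072, 0.704]
ft_force: [-0.4, -2.6, 0.2]
width: -0.0
t 12.53 tcp [529.3  -2.6  65.3] sh [ -79.3 -154.7   65.3] F_sh [ 0.2 -2.6  0.2] w -0.0 tool in sh yaw(y-axis) 90.0
```

```bash
python3 -m pendant '[{"jaw":-1,"slide":[0,3,0],"yaw":0},{"jaw":-1,"slide":[0,6,0],"yaw":0},{"jaw":-1,"slide":[0,9,0],"yaw":0},{"jaw":-1,"slide":[0,12,0],"yaw":0},{"jaw":-1,"slide":[0,15,0],"yaw":0}]'; python3 -c "
from h import *
st()"
```

```text
clock: 12.95
tcp_pos: [532.1, 11.9, 65.2]
eef_rot: [0.072, 0.704, -0.072, 0.703]
ft_force: [-1.0, -1.5, 0.2]
width: 0.3
t 12.95 tcp [532.1  11.9  65.2] sh [ -79.5 -139.9   65.2] F_sh [-0.7 -1.7  0.2] w 0.3 tool in sh yaw(y-axis) 90.0
```

```bash
python3 -m pendant '[{"jaw":-1,"slide":[0,4,0],"yaw":0},{"jaw":-1,"slide":[0,8,0],"yaw":0},{"jaw":-1,"slide":[0,12,0],"yaw":0},{"jaw":-1,"slide":[0,16,0],"yaw":0},{"jaw":-1,"slide":[0,20,0],"yaw":0},{"jaw":-1,"slide":[0,23,0],"yaw":0},{"jaw":-1,"slide":[0,26,0],"yaw":0},{"jaw":-1,"slide":[0,28,0],"yaw":0}]'
python3 - <<'E'
from h import *
s,R=st()
f=robot.grab_frame('wrist')
cv2.imwrite('pics/wrist5.png',cv2.resize(f['image'],None,fx=1.5,fy=1.5))
P,_=cloud(f,wrist_T(s,f)); q=(P-[SX,SY,0])@SR
m=(abs(q[:,0]+79)<8)&(q[:,2]>56)&(q[:,2]<68)&(q[:,1]<-70)&(q[:,1]>-150)
print(np.percentile(q[m],[1,50,99],axis=0))
E
```

```text
clock: 13.62
tcp_pos: [537.9, 39.4, 65.3]
eef_rot: [0.072, 0.703, -0.072, 0.703]
ft_force: [0.0, -0.7, -0.1]
width: -0.1
t 13.62 tcp [537.9  39.4  65.3] sh [ -79.4 -111.8   65.3] F_sh [ 0.2 -0.7 -0.1] w -0.1 tool in sh yaw(y-axis) 90.0
[[ -86.88196779 -106.37602316   56.65545083]
 [ -79.91444437  -94.32241237   61.0405492 ]
 [ -71.888884    -83.0429088    67.55340907]]
```

View pics/wrist5.png

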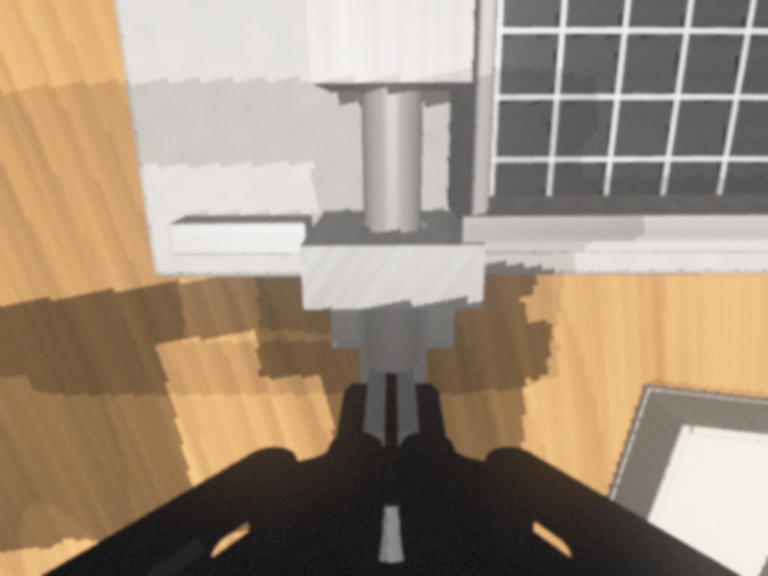

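Rod runs through the near cheek and into the lug, with about 23 mm of tail still showing. Back off, lift, and inspect from the wrist camera.

```bash
python3 -m pendant '[{"jaw":-1,"slide":[0,-10,0],"yaw":0},{"jaw":-1,"slide":[0,-25,0],"yaw":0},{"jaw":-1,"slide":[-40,-25,0],"yaw":0},{"jaw":-1,"slide":[-80,-25,0],"yaw":0},{"jaw":-1,"slide":[-120,-25,0],"yaw":0},{"jaw":-1,"slide":[-150,-10,0],"yaw":0},{"jaw":-1,"slide":[-160,0,0],"yaw":0},{"jaw":-1,"slide":[-160,0,0],"yaw":0},{"jaw":-1,"slide":[-160,0,0],"yaw":0}]'
python3 - <<'E'
from h import *
s,R=st()
f=robot.grab_frame('wrist'); g=robot.grab_frame('top'); d=robot.grab_frame('side')
cv2.imwrite('pics/wrist6.png',cv2.resize(f['image'],None,fx=1.5,fy=1.5))
cv2.imwrite('pics/side6.png',cv2.convertScaleAbs(cv2.resize(d['image'][120:270,180:380],None,fx=4,fy=4,interpolation=cv2.INTER_CUBIC),alpha=1.3,beta=10))
P,_=cloud(f,wrist_T(s,f)); q=(P-[SX,SY,0])@SR
m=(abs(q[:,0]+79)<6)&(q[:,2]>57)&(q[:,2]<67)&(q[:,1]<-82)&(q[:,1]>-150); print('tail',np.percentile(q[m],[1,50,99],axis=0))
m=(abs(q[:,0]+79)<6)&(q[:,2]>57)&(q[:,2]<67)&(q[:,1]>75)&(q[:,1]<130); print('nose',m.sum(),np.percentile(q[m],[1,50,99],axis=0) if m.any() else '')
m=(abs(q[:,0]+79)<15)&(q[:,2]>72)&(q[:,2]<82); yy=q[m,1]; 
for a,b in ((-90,-55),(55,90)):
    k=(yy>a)&(yy<b); print('cheek y',np.percentile(yy[k],[1,99]) if k.any() else '')
for sg in ((-90,-64),(64,90)):
    m=(q[:,1]>sg[0])&(q[:,1]<sg[1])&(q[:,2]>73)&(q[:,2]<82); print('cheek x',np.percentile(q[m,0],[1,99]) if m.any() else '')
m=(abs(q[:,1])<24)&(q[:,2]>67)&(q[:,2]<76)&(q[:,0]<-62)&(q[:,0]>-120); print('lug x',np.percentile(q[m,0],[1,99]) if m.any() else '')
E
```

```text
clock: 14.42
tcp_pos: [537.6, 38.8, 224.9]
eef_rot: [0.071, 0.703, -0.072, 0.704]
ft_force: [0.2, 0.0, -1.1]
width: 0.1
t 14.42 tcp [537.6  38.8 224.9] sh [ -79.6 -112.4  224.9] F_sh [ 0.2  0.1 -1.1] w 0.1 tool in sh yaw(y-axis) 90.1
tail [[ -84.74696293 -101.50185605   57.59879016]
 [ -79.49208804  -91.85147977   60.80530363]
 [ -73.28515616  -82.26582368   62.91974262]]
nose 0 
cheek y [-75.51735865 -59.89901863]
cheek y 
cheek x [-102.03890141  -58.73945458]
cheek x 
lug x [-98.48865001 -62.82137459]
```

View pics/wrist6.png

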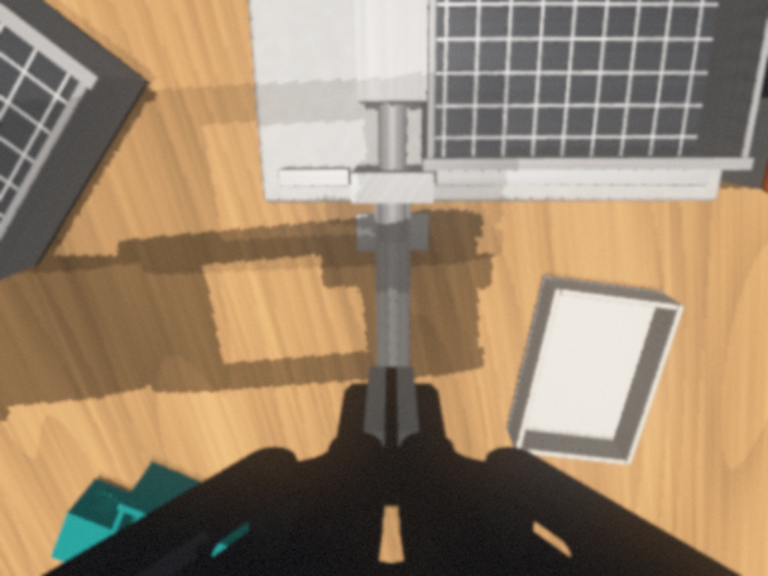

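View pics/side6.png

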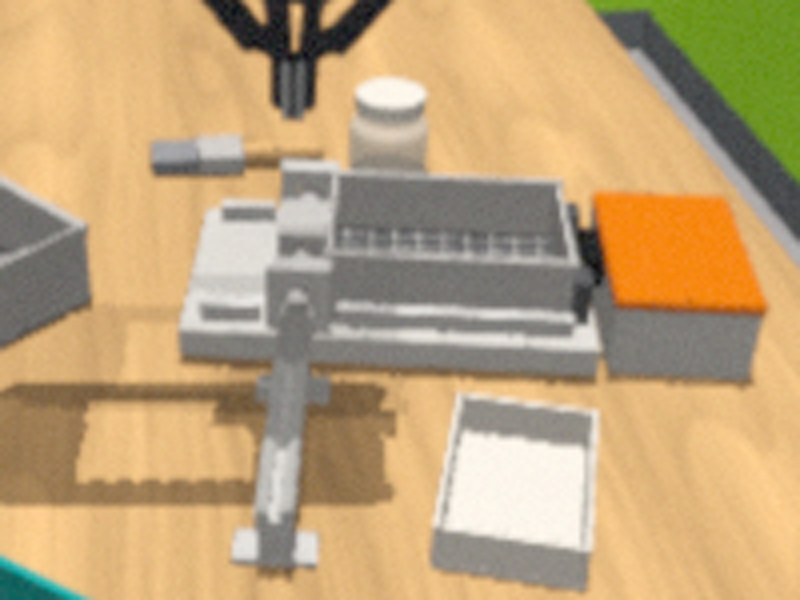

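```bash
python3 -m pendant '[{"jaw":-1,"slide":[0,40,0],"yaw":0},{"jaw":-1,"slide":[0,80,0],"yaw":0},{"jaw":-1,"slide":[0,110,0],"yaw":0},{"jaw":-1,"slide":[0,130,0],"yaw":0},{"jaw":-1,"slide":[0,130,0],"yaw":0},{"jaw":-1,"slide":[0,130,0],"yaw":0},{"jaw":-1,"slide":[0,130,0],"yaw":0}]'
python3 - <<'E'
from h import *
s,R=st()
f=robot.grab_frame('wrist')
cv2.imwrite('pics/wrist7.png',cv2.resize(f['image'],None,fx=1.5,fy=1.5))
P,_=cloud(f,wrist_T(s,f)); q=(P-[SX,SY,0])@SR
m=(abs(q[:,0]+80)<6)&(q[:,2]>52)&(q[:,2]<67)&(q[:,1]>80)&(q[:,1]<130); print('nose',m.sum(),np.percentile(q[m],[1,50,99],axis=0) if m.any() else '')
m=(abs(q[:,0]+80)<15)&(q[:,2]>72)&(q[:,2]<82)&(q[:,1]>55)&(q[:,1]<90); print('cheek y',np.percentile(q[m,1],[1,99]))
E
```

```text
clock: 15.15
tcp_pos: [563.5, 165.4, 223.8]
eef_rot: [0.071, 0.704, -0.072, 0.702]
ft_force: [0.1, 0.0, 0.8]
width: 0.4
t 15.15 tcp [563.5 165.4 223.8] sh [-79.9  16.7 223.8] F_sh [0.1 0.  0.8] w 0.4 tool in sh yaw(y-axis) 90.0
nose 299 [[-85.23285406  80.12850784  53.25151943]
 [-80.2331826   88.75257543  58.01183976]
 [-74.36428491  97.42647944  61.02582391]]
cheek y [63.83353425 80.14861446]
```

View pics/wrist7.png

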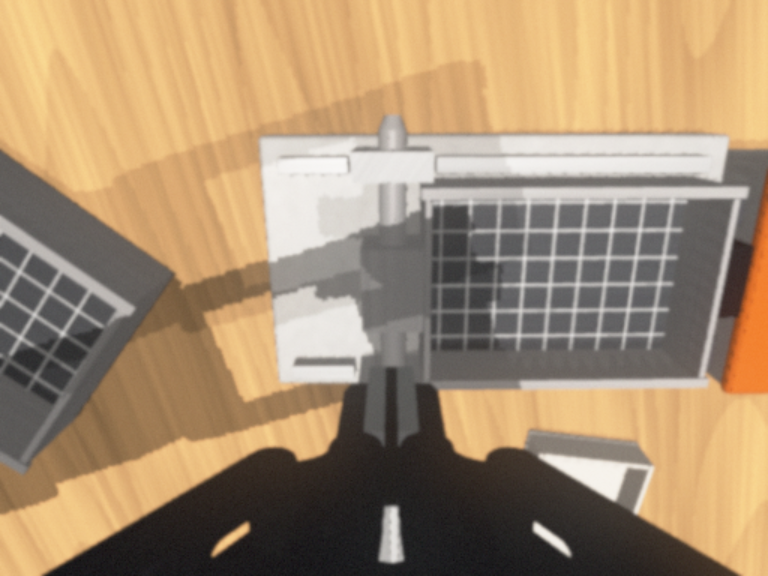

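```bash
python3 -c "
from h import *
st(); print(robot.job_done())"
```

```text
t 15.2 tcp [563.6 165.  224.2] sh [-79.7  16.4 224.2] F_sh [-0.8 -0.8  0.6] w 0.3 tool in sh yaw(y-axis) 90.0
the job is handed in; nothing more can be done
None
```

The sieve tray is home and the locking rod runs through the near cheek, the lug and the far cheek. I handed the job in at 15.2 s of the 51 s allowed. No verdict was reported, and I did not see the lever itself.

- **Tray:** I pushed it about 45 mm at the lug with the closed fingers. It stopped dead on the rear stops, and the force rose from about 6 N to 12 N with no further motion. The lug bore then measured within about 0.5 mm of the cheek bores.
- **Rod:** I pushed it about 207 mm along its cradle by the tail, with force readings of 3 N or less. The nose now stands about 18 mm beyond the far cheek, and about 25 mm of tail shows at the near cheek.
- **Robot:** it stood lifted clear, touching nothing, when I handed in.
- **Jar, sample tray and brush:** they looked undisturbed in the last pictures that show them. I did not measure their positions.

**Checks that fell short or disagreed:**
- **Lever:** the tray's back wall hides it, so I inferred that it is pressed from the tray being on its stops.
- **Shaker position:** the first estimate from the fixed cameras was off by about 2 mm in x and 1 mm in y against the wrist camera. The top camera therefore put the back wall 2 to 3 mm short of the stops after the push, which fits that shift.
- **Rod length:** the two protrusions add up to 43 mm against an expected 44 mm, within measuring error.

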